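# Charge a grinding jar with milling balls from a V-bottomed trough

### The arm

A 6-joint arm with a two-finger parallel gripper is mounted at the origin on a cart in front of the work surface, level with it; the furniture and walls round the work are solid. World frame = base frame: x ahead of the robot, y to its left, z up, the work surface at z = 0. Lengths are in m, angles in rad, forces in N, time in s.
With the tool pointing down it reaches from about 0.375 to 0.975 m from the base axis. Payload 3.8 kg.
Tool frame: the origin (TCP) lies between the finger pads; the fingertips stand 17 mm ahead of it and the grasp point (between the pads) lies 2 mm behind it; z points along the fingers, y is the line along which they close (so a half turn about z gives the same grasp; the last joint's range is limited). The gripper opens to 85 mm and grips with 20 to 120 N. Pads are 22 mm wide; open, the fingers measure 114 mm over their backs; the gripper's body (76 mm by 85 mm) begins 54 mm behind the grasp point. The pads swing forward as they close: fully open they stand 13 mm farther back than shut.
Start: joints at [1.123, 0.264, 1.604, -0, 1.274, -0.037], TCP at [0.27, 0.619, 0.248] pointing down, gripper open.
Joint ranges: [-2.63, 2.63], [-0.94, 2.18], [0.31, 2.57], [-1.31, 4.45], [0, 2.66], [-2.55, 2.55]. Speed limits (rad/s): [2.57, 2.57, 3.14, 3.14, 3.14, 3.14].

### API

Orientations are given as a rotation vector (axis times angle).
In Python, from workcell import bot gives the robot as it stands.
- The arm moves only by the tool play_rows, never from a script. Its argument "steps" is one flat list of numbers, 4 for each row, row after row: the shift along the tool's x, y, z in m, then the turn about the tool's z in rad. A call has 1 to 10 rows; each row is the pose to reach, as a shift and turn from the pose commanded when the call began, along the tool's axes at that moment; what a row does not reach only later rows make up. A row lasts 1/8 s, in which the tool goes at most 62.5 mm and 10.7 degrees, less where a joint would pass 70% of its speed; a pose out of reach is approached as far as the arm can. A call with a gripper value outside its range is refused whole. "jaw" is the closure in counts, from 0 (fully open) to 255 (shut), set as the call begins (left out, the last holds). The fingers move at their own pace and stop on an object; "grip_force" is the grip in N (left out, the last holds). Time passes only in rows, so rows that repeat a pose let the fingers close. It gives the time, the measured TCP pose, the force, the opening and the grip force at its end, in the units of the state.
- bot.read_state(): the state, without advancing time (a new reading comes with each control period).
- bot.read_camera(name): name is "side" or "top"; returns a dict with "pixels" (480x640x3 uint8, blue, green, red), "mtx" (3x3 intrinsics, pixels), "dist" ([k1, k2, p1, p2, k3] as OpenCV has them; the pictures are not rectified), "R" (3x3) and "t" (3): a world point X has camera coordinates R X + t. Camera axes: x right, y down, z forward; pixel columns grow to the right and rows downward; lengths in m; the calibration is good to about 2 mm. A picture is of the moment at which its call begins. There is no depth.
- bot.finish_job(): hands the job in; it is judged then, once.
The state is a dict: "time": time; "q": joint angles; "joint_vel": joint speeds; "joint_torque": joint torques, N m; "tool_pos": TCP position; "tcp_rot": TCP orientation; "wrist_force": force on the tool from outside, world axes, zero at the start; "torque": the same for the moment, N m; "width": opening from 0.0 (shut) to 1.0 (fully open); "grip_force": force on a finger pad.
Only numpy, scipy, OpenCV 4.12 (cv2) and the standard library are available. Lean on these libraries where they do the work, as an engineer would, in place of code of your own. Each camera call takes 0.05 s, during which the arm holds its last target. There are 200 camera calls.

### The job

Charge the open steel grinding jar for the ball mill: use the scoop to take the washed steel balls out of the V-bottomed trough and tip at least five of the six into the jar, letting them roll in from close over its rim. Feel the scoop's lip down onto the trough's slope and under the balls rather than forcing it, spill none, keep the fingers off the balls, and leave the jar and the things around it standing where they are. Finish by laying the scoop back, right way up, on its white tile, and let go of it.

Things in the scene. Friction and masses are not known exactly. Their poses are not given: they have to be found in the camera images.
- scoop: Loose steel scoop, 0.16 kg +-15 %, lying right way up on the tile. Origin: middle of the bowl's flat underside; x to the nose, y left, z up. Bowl 66 long (x -33 to +33), 50 wide outside, floor 1.6, sides 1.5 thick and 22 high, open at the nose; sides slope down to nothing over the front 30. Back wall at x -33, 24 high. Stands steadily on its floor.
- scoop_grip (a point): Point on the scoop's handle to grip: x -84, z 52 of the scoop (58 above the worktop while on the tile). The straight handle, 12 wide (y) x 14 high, leaves the back wall with its centre line at z 16 and rises backward at 35 degrees for 108, ending at x -121, z 78; this point is 62 along it. Grip across y. Axes as the scoop's, not tilted.
- scoop_lip (a point): Middle of the scoop's front edge, underside (x +33, y 0, z 0 of the scoop).
- trough: V-bottomed steel sheet trough, fixed. Origin on the worktop below its middle; x = scooping direction (entry end to run-up end), y left, z up. Open on top, 58 wide inside, side walls with flared rims: 67 high, 80 wide. Floor: entry slope falls at 30 degrees from (x -52, z 46) to the valley (x 0, z 16), then the run-up rises at 25 degrees to (x 36, z 33) and on at 60 degrees to (x 49, z 55).
- trough_valley (a point): Middle of the trough's valley line on the inside floor (x 0, y 0, z 16 of the trough), axes as the trough's. The balls gather here and on the lowest 30 mm of the entry slope. A scoop laid along the entry slope has 4 mm play either side. The entry end has no wall above the slope.
- tile: Square white glazed tile, 152 x 152 x 6 mm, fixed on the worktop; origin at the middle of its underside. The scoop's resting place.
- jar: Open cylindrical steel grinding jar, 1.6 kg, standing loose on the worktop: 98 outside diameter, 80 mouth and inside diameter, 74 high, inside floor 10 above its underside. Origin: middle of the underside, z up.
- beaker_50: Small glass beaker, 56 x 50 x 58 mm, loose bystander near the jar; leave it. Origin: middle of its underside.
- drop_b: Small white bottle with a black cap, 33 diameter, 78 high, loose bystander at the back left; leave it. Origin: middle of its underside.
- ball_1: One of six alike polished steel grinding balls, 15 mm diameter, 14 g; origin at its centre. It rolls freely on any slope of more than a few degrees. At the start in the trough.
- ball_2: One of six alike polished steel grinding balls, 15 mm diameter, 14 g; origin at its centre. It rolls freely on any slope of more than a few degrees. At the start in the trough.
- ball_3: One of six alike polished steel grinding balls, 15 mm diameter, 14 g; origin at its centre. It rolls freely on any slope of more than a few degrees. At the start in the trough.
- ball_4: One of six alike polished steel grinding balls, 15 mm diameter, 14 g; origin at its centre. It rolls freely on any slope of more than a few degrees. At the start in the trough.
- ball_5: One of six alike polished steel grinding balls, 15 mm diameter, 14 g; origin at its centre. It rolls freely on any slope of more than a few degrees. At the start in the trough.
- ball_6: One of six alike polished steel grinding balls, 15 mm diameter, 14 g; origin at its centre. It rolls freely on any slope of more than a few degrees. At the start in the trough.

How it is judged:
On the way, in this order (a step that is already met when the one before it is completed fails the run):
1. the scoop has been lifted clear of the trough with at least one ball in its bowl (height (world z) of scoop_lip above 0.07 m and ((x of ball_1 in the frame of scoop between -0.034 and 0.034 m and y of ball_1 in the frame of scoop between -0.025 and 0.025 m and z of ball_1 in the frame of scoop between 0 and 0.03 m) or (x of ball_2 in the frame of scoop between -0.034 and 0.034 m and y of ball_2 in the frame of scoop between -0.025 and 0.025 m and z of ball_2 in the frame of scoop between 0 and 0.03 m) or (x of ball_3 in the frame of scoop between -0.034 and 0.034 m and y of ball_3 in the frame of scoop between -0.025 and 0.025 m and z of ball_3 in the frame of scoop between 0 and 0.03 m) or (x of ball_4 in the frame of scoop between -0.034 and 0.034 m and y of ball_4 in the frame of scoop between -0.025 and 0.025 m and z of ball_4 in the frame of scoop between 0 and 0.03 m) or (x of ball_5 in the frame of scoop between -0.034 and 0.034 m and y of ball_5 in the frame of scoop between -0.025 and 0.025 m and z of ball_5 in the frame of scoop between 0 and 0.03 m) or (x of ball_6 in the frame of scoop between -0.034 and 0.034 m and y of ball_6 in the frame of scoop between -0.025 and 0.025 m and z of ball_6 in the frame of scoop between 0 and 0.03 m))), for 0.2 s.
2. at least five balls lie in the jar ((((horizontal distance between ball_2 and jar below 0.037 m and z of ball_2 in the frame of jar between 0.005 and 0.055 m) and (horizontal distance between ball_3 and jar below 0.037 m and z of ball_3 in the frame of jar between 0.005 and 0.055 m) and (horizontal distance between ball_4 and jar below 0.037 m and z of ball_4 in the frame of jar between 0.005 and 0.055 m) and (horizontal distance between ball_5 and jar below 0.037 m and z of ball_5 in the frame of jar between 0.005 and 0.055 m) and (horizontal distance between ball_6 and jar below 0.037 m and z of ball_6 in the frame of jar between 0.005 and 0.055 m)) or ((horizontal distance between ball_1 and jar below 0.037 m and z of ball_1 in the frame of jar between 0.005 and 0.055 m) and (horizontal distance between ball_3 and jar below 0.037 m and z of ball_3 in the frame of jar between 0.005 and 0.055 m) and (horizontal distance between ball_4 and jar below 0.037 m and z of ball_4 in the frame of jar between 0.005 and 0.055 m) and (horizontal distance between ball_5 and jar below 0.037 m and z of ball_5 in the frame of jar between 0.005 and 0.055 m) and (horizontal distance between ball_6 and jar below 0.037 m and z of ball_6 in the frame of jar between 0.005 and 0.055 m)) or ((horizontal distance between ball_1 and jar below 0.037 m and z of ball_1 in the frame of jar between 0.005 and 0.055 m) and (horizontal distance between ball_2 and jar below 0.037 m and z of ball_2 in the frame of jar between 0.005 and 0.055 m) and (horizontal distance between ball_4 and jar below 0.037 m and z of ball_4 in the frame of jar between 0.005 and 0.055 m) and (horizontal distance between ball_5 and jar below 0.037 m and z of ball_5 in the frame of jar between 0.005 and 0.055 m) and (horizontal distance between ball_6 and jar below 0.037 m and z of ball_6 in the frame of jar between 0.005 and 0.055 m)) or ((horizontal distance between ball_1 and jar below 0.037 m and z of ball_1 in the frame of jar between 0.005 and 0.055 m) and (horizontal distance between ball_2 and jar below 0.037 m and z of ball_2 in the frame of jar between 0.005 and 0.055 m) and (horizontal distance between ball_3 and jar below 0.037 m and z of ball_3 in the frame of jar between 0.005 and 0.055 m) and (horizontal distance between ball_5 and jar below 0.037 m and z of ball_5 in the frame of jar between 0.005 and 0.055 m) and (horizontal distance between ball_6 and jar below 0.037 m and z of ball_6 in the frame of jar between 0.005 and 0.055 m)) or ((horizontal distance between ball_1 and jar below 0.037 m and z of ball_1 in the frame of jar between 0.005 and 0.055 m) and (horizontal distance between ball_2 and jar below 0.037 m and z of ball_2 in the frame of jar between 0.005 and 0.055 m) and (horizontal distance between ball_3 and jar below 0.037 m and z of ball_3 in the frame of jar between 0.005 and 0.055 m) and (horizontal distance between ball_4 and jar below 0.037 m and z of ball_4 in the frame of jar between 0.005 and 0.055 m) and (horizontal distance between ball_6 and jar below 0.037 m and z of ball_6 in the frame of jar between 0.005 and 0.055 m)) or ((horizontal distance between ball_1 and jar below 0.037 m and z of ball_1 in the frame of jar between 0.005 and 0.055 m) and (horizontal distance between ball_2 and jar below 0.037 m and z of ball_2 in the frame of jar between 0.005 and 0.055 m) and (horizontal distance between ball_3 and jar below 0.037 m and z of ball_3 in the frame of jar between 0.005 and 0.055 m) and (horizontal distance between ball_4 and jar below 0.037 m and z of ball_4 in the frame of jar between 0.005 and 0.055 m) and (horizontal distance between ball_5 and jar below 0.037 m and z of ball_5 in the frame of jar between 0.005 and 0.055 m)))), for 0.2 s.
At the end, for the whole second after the job is handed in: At least five balls lie in the jar (centre within 37 mm of its axis, under 55 mm above its underside), the other in the jar or the trough; the scoop rests upright (0.1 rad) on the tile, bowl middle within 60 mm of the tile's middle, released; the jar stands ((((horizontal distance between ball_2 and jar below 0.037 m and z of ball_2 in the frame of jar between 0.005 and 0.055 m) and (horizontal distance between ball_3 and jar below 0.037 m and z of ball_3 in the frame of jar between 0.005 and 0.055 m) and (horizontal distance between ball_4 and jar below 0.037 m and z of ball_4 in the frame of jar between 0.005 and 0.055 m) and (horizontal distance between ball_5 and jar below 0.037 m and z of ball_5 in the frame of jar between 0.005 and 0.055 m) and (horizontal distance between ball_6 and jar below 0.037 m and z of ball_6 in the frame of jar between 0.005 and 0.055 m)) or ((horizontal distance between ball_1 and jar below 0.037 m and z of ball_1 in the frame of jar between 0.005 and 0.055 m) and (horizontal distance between ball_3 and jar below 0.037 m and z of ball_3 in the frame of jar between 0.005 and 0.055 m) and (horizontal distance between ball_4 and jar below 0.037 m and z of ball_4 in the frame of jar between 0.005 and 0.055 m) and (horizontal distance between ball_5 and jar below 0.037 m and z of ball_5 in the frame of jar between 0.005 and 0.055 m) and (horizontal distance between ball_6 and jar below 0.037 m and z of ball_6 in the frame of jar between 0.005 and 0.055 m)) or ((horizontal distance between ball_1 and jar below 0.037 m and z of ball_1 in the frame of jar between 0.005 and 0.055 m) and (horizontal distance between ball_2 and jar below 0.037 m and z of ball_2 in the frame of jar between 0.005 and 0.055 m) and (horizontal distance between ball_4 and jar below 0.037 m and z of ball_4 in the frame of jar between 0.005 and 0.055 m) and (horizontal distance between ball_5 and jar below 0.037 m and z of ball_5 in the frame of jar between 0.005 and 0.055 m) and (horizontal distance between ball_6 and jar below 0.037 m and z of ball_6 in the frame of jar between 0.005 and 0.055 m)) or ((horizontal distance between ball_1 and jar below 0.037 m and z of ball_1 in the frame of jar between 0.005 and 0.055 m) and (horizontal distance between ball_2 and jar below 0.037 m and z of ball_2 in the frame of jar between 0.005 and 0.055 m) and (horizontal distance between ball_3 and jar below 0.037 m and z of ball_3 in the frame of jar between 0.005 and 0.055 m) and (horizontal distance between ball_5 and jar below 0.037 m and z of ball_5 in the frame of jar between 0.005 and 0.055 m) and (horizontal distance between ball_6 and jar below 0.037 m and z of ball_6 in the frame of jar between 0.005 and 0.055 m)) or ((horizontal distance between ball_1 and jar below 0.037 m and z of ball_1 in the frame of jar between 0.005 and 0.055 m) and (horizontal distance between ball_2 and jar below 0.037 m and z of ball_2 in the frame of jar between 0.005 and 0.055 m) and (horizontal distance between ball_3 and jar below 0.037 m and z of ball_3 in the frame of jar between 0.005 and 0.055 m) and (horizontal distance between ball_4 and jar below 0.037 m and z of ball_4 in the frame of jar between 0.005 and 0.055 m) and (horizontal distance between ball_6 and jar below 0.037 m and z of ball_6 in the frame of jar between 0.005 and 0.055 m)) or ((horizontal distance between ball_1 and jar below 0.037 m and z of ball_1 in the frame of jar between 0.005 and 0.055 m) and (horizontal distance between ball_2 and jar below 0.037 m and z of ball_2 in the frame of jar between 0.005 and 0.055 m) and (horizontal distance between ball_3 and jar below 0.037 m and z of ball_3 in the frame of jar between 0.005 and 0.055 m) and (horizontal distance between ball_4 and jar below 0.037 m and z of ball_4 in the frame of jar between 0.005 and 0.055 m) and (horizontal distance between ball_5 and jar below 0.037 m and z of ball_5 in the frame of jar between 0.005 and 0.055 m))) and ((horizontal distance between ball_1 and jar below 0.037 m and z of ball_1 in the frame of jar between 0.005 and 0.055 m) or (x of ball_1 in the frame of trough between -0.056 and 0.054 m and y of ball_1 in the frame of trough between -0.032 and 0.032 m and height (world z) of ball_1 below 0.065 m)) and ((horizontal distance between ball_2 and jar below 0.037 m and z of ball_2 in the frame of jar between 0.005 and 0.055 m) or (x of ball_2 in the frame of trough between -0.056 and 0.054 m and y of ball_2 in the frame of trough between -0.032 and 0.032 m and height (world z) of ball_2 below 0.065 m)) and ((horizontal distance between ball_3 and jar below 0.037 m and z of ball_3 in the frame of jar between 0.005 and 0.055 m) or (x of ball_3 in the frame of trough between -0.056 and 0.054 m and y of ball_3 in the frame of trough between -0.032 and 0.032 m and height (world z) of ball_3 below 0.065 m)) and ((horizontal distance between ball_4 and jar below 0.037 m and z of ball_4 in the frame of jar between 0.005 and 0.055 m) or (x of ball_4 in the frame of trough between -0.056 and 0.054 m and y of ball_4 in the frame of trough between -0.032 and 0.032 m and height (world z) of ball_4 below 0.065 m)) and ((horizontal distance between ball_5 and jar below 0.037 m and z of ball_5 in the frame of jar between 0.005 and 0.055 m) or (x of ball_5 in the frame of trough between -0.056 and 0.054 m and y of ball_5 in the frame of trough between -0.032 and 0.032 m and height (world z) of ball_5 below 0.065 m)) and ((horizontal distance between ball_6 and jar below 0.037 m and z of ball_6 in the frame of jar between 0.005 and 0.055 m) or (x of ball_6 in the frame of trough between -0.056 and 0.054 m and y of ball_6 in the frame of trough between -0.032 and 0.032 m and height (world z) of ball_6 below 0.065 m)) and horizontal distance between scoop and tile below 0.06 m and height (world z) of scoop between 0.004 and 0.009 m and angle between each of scoop, jar's own z axis and vertical below 0.1 rad and linear speed of scoop below 0.02 m/s); the robot touches nothing.
It fails at once if a ball is spilled onto the worktop or the tile (height (world z) of any of ball_1, ball_2, ball_3, ball_4, ball_5, ball_6 below 0.0145 m).
It fails at once if a ball is dropped from a height or thrown (faster than 1.7 m/s: a free fall of about 150 mm) (linear speed of any of ball_1, ball_2, ball_3, ball_4, ball_5, ball_6 above 1.7 m/s).
It fails at once if the fingers touch a ball (contact force between the fingers and ball_1 above 0.5 N or contact force between the fingers and ball_2 above 0.5 N or contact force between the fingers and ball_3 above 0.5 N or contact force between the fingers and ball_4 above 0.5 N or contact force between the fingers and ball_5 above 0.5 N or contact force between the fingers and ball_6 above 0.5 N).
It fails at once if the scoop is forced against the trough (over 100 N, all contacts summed) (contact force between scoop and trough above 100 N).
It fails at once if the jar is pushed over 30 mm or tipped, or the small beaker or bottle is moved over 30 mm (distance of any of jar, beaker_50, drop_b from where it was at the start of the episode above 0.03 m or angle between jar's own z axis and vertical above 0.2 rad).
It also fails if it takes over 58 s, if anything falls off the work surface, if the arm or the gripper's body presses on something with over 40 N, if the wrist force passes 120 N, or if a joint passes its speed limit or range.

## Working session

There is one attempt and no reset: what is moved stays moved. The work goes in short steps, Python scripts to look and compute and a tool call to move; the robot and the scene stay as the last step left them, time stands still between calls to the robot, and variables do not carry over. Pictures are saved under pics/ and viewed, at most 10 in all, crops included, and the job is handed in when it is done.

Besides the shell and the picture viewer there is one more tool, called after "Call:" by a JSON object that holds its "api" and its "payload". play_rows: Moves the arm, as the interface text tells. Its arguments: {"type":"object","properties":{"steps":{"type":"array"},"jaw":{"type":"number"},"grip_force":{"type":"number"}},"required":["steps"]}

```bash
mkdir -p pics; cat > h.py <<'E'
import numpy as np, cv2
from workcell import bot
def cam(n):
    c=bot.read_camera(n); c={k:np.array(v) for k,v in c.items()}; return c
def ray(c,u,v):
    p=cv2.undistortPoints(np.array([[[u,v]]],float),c['mtx'],c['dist'])[0,0]
    d=c['R'].T@np.array([p[0],p[1],1.]); return -c['R'].T@c['t'],d
def onz(c,u,v,z):
    o,d=ray(c,u,v); return (o+d*(z-o[2])/d[2])
def proj(c,X):
    return cv2.projectPoints(np.array(X,float).reshape(-1,3),cv2.Rodrigues(c['R'])[0],c['t'],c['mtx'],c['dist'])[0][:,0]
E
python3 - <<'E'
from h import *
for n in('top','side'):
    c=cam(n); cv2.imwrite(f'pics/{n}0.png',c['pixels']); print(n,(-c['R'].T@c['t']).round(3),c['R'].round(2).tolist(),c['mtx'][0,0])
s=bot.read_state(); print(s['time'],s['tool_pos'],s['tcp_rot'],s['width'],s['grip_force'],s['wrist_force'])
E
```

```text
top [0.471 0.066 0.934] [[-0.02, -1.0, 0.0], [-0.99, 0.02, -0.11], [0.11, -0.0, -0.99]] 543.0626675113373
side [ 0.582 -0.585  0.633] [[1.0, 0.03, -0.01], [0.01, -0.63, -0.78], [-0.03, 0.78, -0.63]] 575.2561345465731
0.1 [0.26928279 0.61825605 0.24706324] [-0.64060093 -3.07509024  0.00320864] 0.9946644781174743 0.0 [0.15220615 0.18832854 0.84341636]
```

View pics/top0.png

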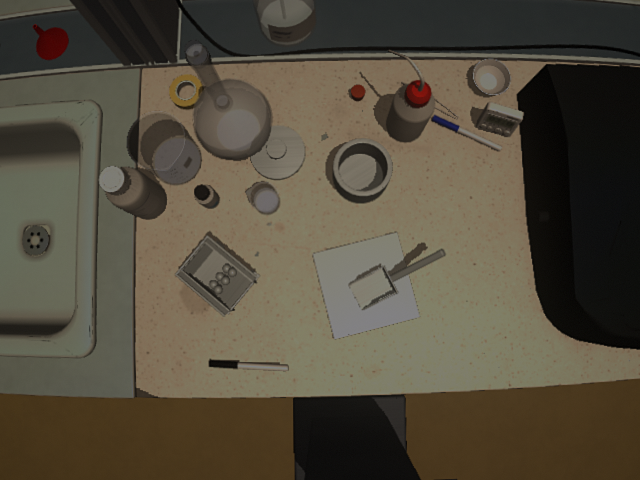

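View pics/side0.png

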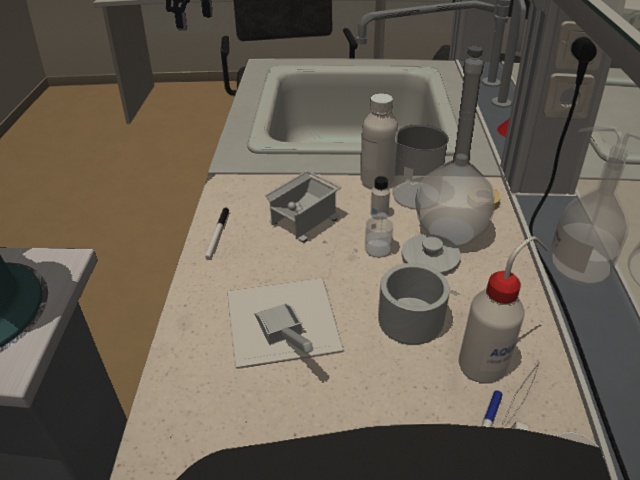

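```bash
python3 - <<'E'
from h import *
t=cv2.imread('pics/top0.png'); s=cv2.imread('pics/side0.png')
a=cv2.resize(t[225:325,165:275],None,fx=5,fy=5,interpolation=cv2.INTER_CUBIC)
b=cv2.resize(t[225:345,305:455],None,fx=4,fy=4,interpolation=cv2.INTER_CUBIC)
cc=cv2.resize(s[165:245,255:350],None,fx=4,fy=4,interpolation=cv2.INTER_CUBIC)
cv2.imwrite('pics/cropA.png',a)
im=np.zeros((500,800,3),np.uint8); im[:400,:480]=b[:400,:480]; 
im[:320,480:800]=cc[:320,:320]; cv2.imwrite('pics/cropB.png',im)
E
```

```text
(no output)
```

View pics/cropA.png

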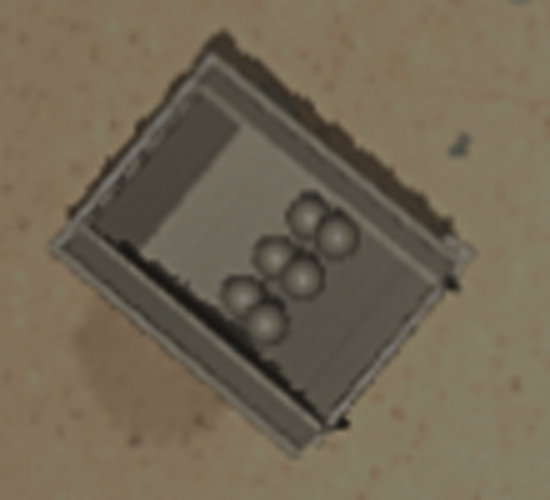

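View pics/cropB.png

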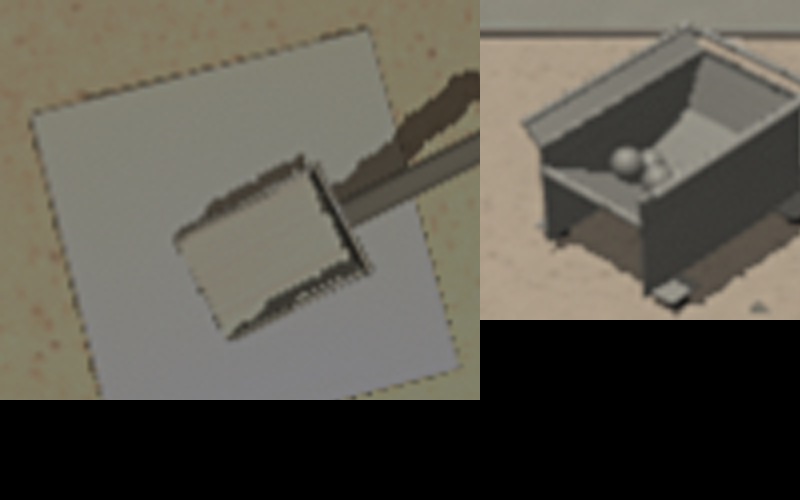

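```bash
python3 - <<'E'
from h import *
c=cam('top')
P=lambda L,z:np.array([onz(c,u,v,z)[:2] for u,v in L])
r=P([(176,274),(207.6,235.6),(260.6,276),(224.6,316)],.067); print('rim',r.round(4).tolist(),'mean',r.mean(0))
for a,b in((0,3),(1,2),(0,1),(3,2)): d=r[a]-r[b]; print(np.linalg.norm(d).round(4),np.degrees(np.arctan2(d[1],d[0])).round(1))
e=P([(253,282),(232,310)],.046); print('entry end',e.mean(0),np.linalg.norm(e[0]-e[1]))
n=P([(348.8,285),(362.5,310)],.007); b=P([(381.3,265),(398,292.5)],.03); print('nose',n.mean(0),np.linalg.norm(n[0]-n[1]),'back',b.mean(0),np.linalg.norm(b[0]-b[1]))
d=n.mean(0)-b.mean(0); print('yaw',np.degrees(np.arctan2(d[1],d[0])),np.linalg.norm(d))
h=P([(443,253)],.084)[0]; d=n.mean(0)-h; print('hand',h,np.degrees(np.arctan2(d[1],d[0])),np.linalg.norm(d))
t=P([(313.5,252.5),(398,232),(419.5,317.5),(333,338)],.006); print('tile',t.mean(0))
print('jar',P([(361.5,169)],.074),P([(333,170),(392,168),(362,140),(361,198)],.074).round(3).tolist())
print('beaker',P([(265,200)],.03),'bottle',P([(205,193)],.078))
m=cv2.Rodrigues(np.array(bot.read_state()['tcp_rot']))[0]; print(m.round(3))
E
```

```text
rim [[0.5204, 0.306], [0.5817, 0.2538], [0.5145, 0.1681], [0.4518, 0.2268]] mean [0.51710037 0.2386691 ]
0.1048 49.1
0.109 51.9
0.0805 139.6
0.086 136.9
entry end [0.48343165 0.20076074] 0.05720890673471698
nose [0.47715408 0.01368304] 0.048435936783547705 back [ 0.50667062 -0.04271227] 0.053570130608304636
yaw 117.62694468582218 0.06365262490149948
hand [ 0.54292038 -0.12279958] 115.72782161097442 0.15150152731936853
tile [ 0.49830627 -0.00501662]
jar [[0.68393151 0.00161066]] [[0.683, 0.048], [0.685, -0.048], [0.733, -0.001], [0.636, 0.004]]
beaker [[0.64489955 0.16363746]] bottle [[0.64994001 0.25606751]]
[[-0.917  0.399 -0.001]
 [ 0.399  0.917 -0.002]
 [ 0.    -0.002 -1.   ]]
```

```bash
cat >> h.py <<'E'
import json
def R2(a): return np.array([[np.cos(a),np.sin(a)],[np.sin(a),-np.cos(a)]])  # cols: tool x,y in world (tool z down)
def step(cmd,tgt):
    """cmd,tgt: x,y,z,yaw(deg of tool x). -> shift in tool axes + turn"""
    d=R2(np.radians(cmd[3])).T@(np.array(tgt[:2])-cmd[:2])
    return [round(float(v),4) for v in (*d,cmd[2]-tgt[2],np.radians(cmd[3]-tgt[3]))]
def pose():
    s=bot.read_state(); m=cv2.Rodrigues(np.array(s['tcp_rot']))[0]
    return [*np.round(s['tool_pos'],4),round(float(np.degrees(np.arctan2(m[1,0],m[0,0]))),2)],s
E
python3 - <<'E'
from h import *
p,s=pose(); print(p); print(step([.27,.619,.248,p[3]],[.5294,-.0911,.15,116.5]))
E
```

```text
[np.float64(0.2693), np.float64(0.6184), np.float64(0.2472), 156.47]
[-0.5213, -0.5475, 0.098, 0.6976]
```

Call:
{"api": "play_rows", "payload": {"steps": [-0.521,-0.5475,0.05,0.6976,-0.521,-0.5475,0.05,0.6976,-0.521,-0.5475,0.05,0.6976,-0.521,-0.5475,0.05,0.6976,-0.521,-0.5475,0.05,0.6976,-0.521,-0.5475,0.05,0.6976,-0.521,-0.5475,0.05,0.6976,-0.521,-0.5475,0.05,0.6976,-0.521,-0.5475,0.05,0.6976,-0.521,-0.5475,0.05,0.6976], "jaw": 100}}

```text
time: 1.4
tool_pos: [0.4835, 0.031, 0.2069]
tcp_rot: [1.653, 2.671, 0.001]
wrist_force: [1.1, 0.8, 0.8]
width: 0.612
grip_force: 0.0
```

Call:
{"api": "play_rows", "payload": {"steps": [0,0,0,0,0,0,0,0]}}

```text
time: 1.65
tool_pos: [0.4829, 0.033, 0.2067]
tcp_rot: [-1.655, -2.669, -0.0]
wrist_force: [-0.4, -0.5, 1.6]
width: 0.606
grip_force: 0.0
```

```bash
python3 - <<'E'
from h import *
p,s=pose(); print(p,s['width']); print(step(p,[.5294,-.0911,.12,116.5]),step(p,[.5294,-.0911,.056,116.5]))
E
```

```text
[np.float64(0.4829), np.float64(0.033), np.float64(0.2067), 116.41] 0.6063739243710252
[-0.1318, -0.0136, 0.0867, -0.0016] [-0.1318, -0.0136, 0.1507, -0.0016]
```

Call:
{"api": "play_rows", "payload": {"steps": [-0.05,-0.005,0.03,0,-0.1,-0.01,0.065,0,-0.132,-0.0136,0.0867,0,-0.132,-0.0136,0.12,0,-0.132,-0.0136,0.1507,0,-0.132,-0.0136,0.1507,0]}}

```text
time: 2.4
tool_pos: [0.5273, -0.0887, 0.0537]
tcp_rot: [-1.646, -2.668, 0.003]
wrist_force: [0.0, -0.1, -0.3]
width: 0.606
grip_force: 0.0
```

```bash
python3 - <<'E'
from h import *
p,s=pose(); print(p,s['width'],s['wrist_force'])
for n in('top','side'):
    c=cam(n); cv2.imwrite(f'pics/{n}1.png',c['pixels'])
    if n=='top': a=cv2.resize(c['pixels'][215:345,305:475],None,fx=3,fy=3,interpolation=cv2.INTER_CUBIC)
    else: b=cv2.resize(c['pixels'][250:400,220:350],None,fx=2.6,fy=2.6)
im=np.zeros((400,800,3),np.uint8); im[:390,:510]=a; b=b[:390,:290]; im[:b.shape[0],510:510+b.shape[1]]=b; cv2.imwrite('pics/c1.png',im)
E
```

```text
[np.float64(0.5273), np.float64(-0.0887), np.float64(0.0537), 116.64] 0.6062660691902018 [ 0.02458859 -0.07801666 -0.31000379]
```

View pics/c1.png

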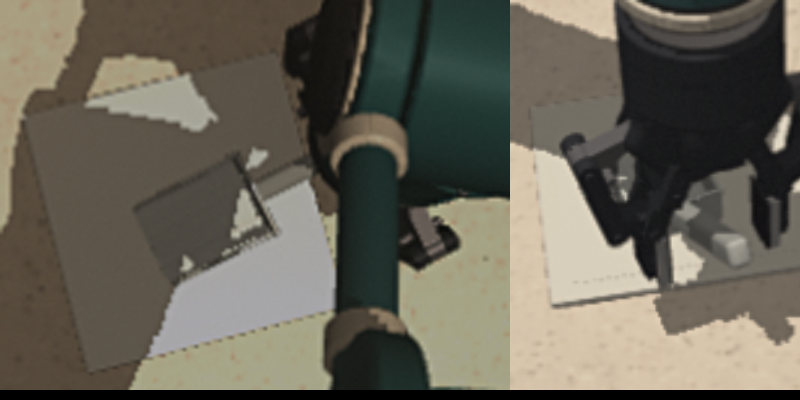

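Call:
{"api": "play_rows", "payload": {"steps": [0,0,0,0,0,0,0,0,0,0,0,0,0,0,0,0], "jaw": 255, "grip_force": 40}}

```text
time: 3.0
tool_pos: [0.5311, -0.0915, 0.0575]
tcp_rot: [1.653, 2.669, 0.001]
wrist_force: [0.0, -0.1, 5.6]
width: 0.134
grip_force: 41.4
```

Call:
{"api": "play_rows", "payload": {"steps": [0,0,-0.02,0,0,0,-0.05,0,0,0,-0.1,0,0,0,-0.1,0]}}

```text
time: 3.5
tool_pos: [0.5331, -0.0921, 0.1607]
tcp_rot: [1.649, 2.664, 0.004]
wrist_force: [0.7, 0.2, -1.8]
width: 0.133
grip_force: 40.7
```

```bash
python3 - <<'E'
from h import *
p,s=pose(); print(p,s['width'],s['wrist_force'],s['torque'],s['grip_force'])
a=[]
for n in('top','side'):
    c=cam(n); cv2.imwrite(f'pics/{n}2.png',c['pixels'])
    w=proj(c,np.array(p[:3])); print(n,w); u,v=w[0].astype(int)
    a.append(cv2.resize(c['pixels'][max(0,v-70):v+70,u-70:u+70],(390,390)))
cv2.imwrite('pics/c2.png',np.hstack(a))
E
```

```text
[np.float64(0.5331), np.float64(-0.0921), np.float64(0.1607), 116.48] 0.13282267765657896 [ 0.65443215  0.17525667 -1.82897136] [-0.05800975 -0.06949811 -0.02365378] 40.7074499130249
top [[433.75844084 255.57210464]]
side [[296.78510497 285.67861916]]
```

View pics/c2.png

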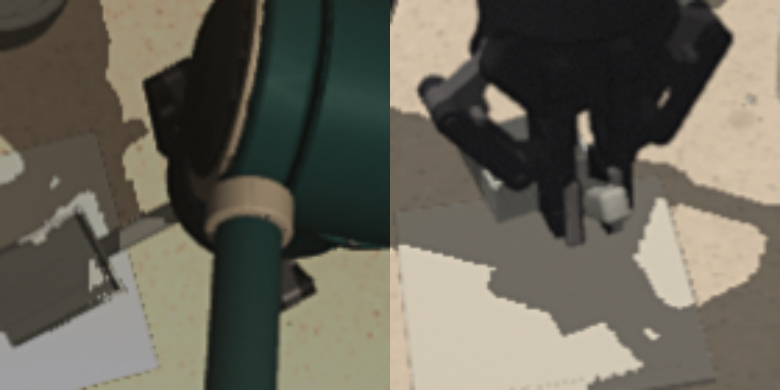

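Call:
{"api": "play_rows", "payload": {"steps": [0,0,0,0,0,0,0,0,0,0,0,0], "grip_force": 20}}

```text
time: 3.98
tool_pos: [0.5293, -0.0911, 0.1552]
tcp_rot: [-1.652, -2.67, 0.001]
wrist_force: [0.9, -0.0, -0.6]
width: 0.134
grip_force: 40.7
```

```bash
cat >> h.py <<'E'
def feel():
    p,s=pose(); a=np.radians(p[3]); y=np.array([-np.sin(a),np.cos(a),0]); x=np.array([np.cos(a),np.sin(a),0]); f=np.array(s['wrist_force'])
    print('t',round(s['time'],2),'pose',[float(v) for v in p],'f_nose',round(f@x,2),'f_left',round(f@y,2),'fz',round(f[2],2),'My',round(np.array(s['torque'])@y,4),'w',round(s['width'],3),'g',round(s['grip_force'],1)); return p,s
E
python3 - <<'E'
from h import *
feel()
E
```

```text
t 3.98 pose [0.5293, -0.0911, 0.1552, 116.49] f_nose -0.42 f_left -0.78 fz -0.62 My 0.1239 w 0.134 g 40.7
```

Call:
{"api": "play_rows", "payload": {"steps": [0,0,0,0,0,0,0,0,0,0,0,0], "grip_force": 20, "jaw": 250}}

```text
time: 4.35
tool_pos: [0.53, -0.0913, 0.1564]
tcp_rot: [1.653, 2.671, 0.0]
wrist_force: [0.0, 0.7, -0.8]
width: 0.135
grip_force: 40.7
```

```bash
python3 - <<'E'
from h import *
feel()
E
```

```text
t 4.35 pose [0.53, -0.0913, 0.1564, 116.49] f_nose 0.59 f_left -0.3 fz -0.8 My 0.1103 w 0.135 g 40.7
```

Call:
{"api": "play_rows", "payload": {"steps": [0,0,0.05,0,0,0,0.09,0,0,0,0.09,0,0,0,0.09,0]}}

```text
time: 4.85
tool_pos: [0.531, -0.0914, 0.0676]
tcp_rot: [1.652, 2.67, 0.001]
wrist_force: [0.9, -0.2, -1.6]
width: 0.13
grip_force: 40.7
```

Call:
{"api": "play_rows", "payload": {"steps": [0,0,0,0,0,0,0,0,0,0,0,0], "grip_force": 20, "jaw": 224}}

```text
time: 5.22
tool_pos: [0.5307, -0.0914, 0.0673]
tcp_rot: [1.652, 2.67, 0.001]
wrist_force: [-0.4, 0.2, -1.5]
width: 0.136
grip_force: 40.7
```

```bash
python3 - <<'E'
from h import *
feel()
E
```

```text
t 5.22 pose [0.5307, -0.0914, 0.0673, 116.49] f_nose 0.34 f_left 0.3 fz -1.54 My 0.0753 w 0.136 g 40.7
```

Call:
{"api": "play_rows", "payload": {"steps": [0,0,0,0,0,0], "grip_force": 20, "jaw": 221}}

```text
$.steps: bad value
```

```bash
python3 - <<'E'
from h import *
feel()
E
```

```text
t 5.22 pose [0.5307, -0.0914, 0.0673, 116.49] f_nose 0.34 f_left 0.3 fz -1.54 My 0.0753 w 0.136 g 40.7
```

Call:
{"api": "play_rows", "payload": {"steps": [0,0,0,0,0,0,0,0], "grip_force": 20, "jaw": 221}}

```text
time: 5.48
tool_pos: [0.53, -0.0912, 0.0664]
tcp_rot: [-1.653, -2.671, -0.0]
wrist_force: [0.0, 0.2, 0.0]
width: 0.136
grip_force: 29.1
```

```bash
python3 - <<'E'
from h import *
feel()
E
```

```text
t 5.47 pose [0.53, -0.0912, 0.0664, 116.49] f_nose 0.15 f_left -0.1 fz 0.04 My 0.1443 w 0.136 g 29.1
```

Call:
{"api": "play_rows", "payload": {"steps": [0,0,0,0,0,0,0,0,0,0,0,0], "jaw": 220}}

```text
time: 5.85
tool_pos: [0.53, -0.0912, 0.0663]
tcp_rot: [-1.653, -2.671, 0.0]
wrist_force: [-0.5, -0.3, -1.5]
width: 0.138
grip_force: 13.1
```

```bash
python3 - <<'E'
from h import *
feel()
E
```

```text
t 5.85 pose [0.53, -0.0912, 0.0663, 116.5] f_nose -0.11 f_left 0.57 fz -1.46 My 0.1151 w 0.138 g 13.1
```

Call:
{"api": "play_rows", "payload": {"steps": [0,0,-0.03,0,0,0,-0.07,0,0,0,-0.1,0,0,0,-0.1,0,0,0,-0.1,0]}}

```text
time: 6.48
tool_pos: [0.5292, -0.0911, 0.1652]
tcp_rot: [-1.652, -2.67, 0.001]
wrist_force: [-0.0, 0.1, -2.3]
width: 0.141
grip_force: 13.3
```

```bash
cat >> h.py <<'E'
def scoopview(c,p,tag):
    "side/top crop around the nose"
    a=np.radians(p[3]); g=np.array(p[:3]); x=np.array([np.cos(a),np.sin(a),0])
    for th in(15,0,-30,-60):
        t=np.radians(th); l=g+x*(117*np.cos(t)+52*np.sin(t))/1e3+np.array([0,0,(117*np.sin(t)-52*np.cos(t))/1e3]); print(tag,th,proj(c,l).round(0).tolist())
E
python3 - <<'E'
from h import *
p,s=feel()
ims=[]
for n in('top','side'):
    c=cam(n); scoopview(c,p,n); feel(); cv2.imwrite(f'pics/{n}3.png',c['pixels']); ims.append(c['pixels'])
d=cv2.absdiff(ims[1],cv2.imread('pics/side2.png')).max(2); print((d>40).sum())
E
```

```text
t 6.47 pose [0.5292, -0.0911, 0.1652, 116.5] f_nose 0.14 f_left -0.04 fz -2.3 My 0.0671 w 0.141 g 13.3
top 15 [[355.0, 300.0]]
top 0 [[360.0, 297.0]]
top -30 [[380.0, 285.0]]
top -60 [[412.0, 268.0]]
t 6.53 pose [0.5287, -0.091, 0.1644, 116.5] f_nose 0.46 f_left 0.36 fz -1.52 My 0.1464 w 0.134 g 13.3
side 15 [[258.0, 235.0]]
side 0 [[263.0, 257.0]]
side -30 [[276.0, 303.0]]
side -60 [[294.0, 345.0]]
t 6.58 pose [0.5286, -0.0909, 0.1642, 116.49] f_nose 1.47 f_left 0.51 fz -1.31 My 0.0771 w 0.139 g 13.3
4635
```

Call:
{"api": "play_rows", "payload": {"steps": [0,0,0.03,0,0,0,0.055,0,0,0,0.055,0]}}

```text
time: 6.95
tool_pos: [0.5266, -0.0905, 0.1074]
tcp_rot: [-1.649, -2.665, 0.004]
wrist_force: [0.3, -0.3, -0.6]
width: 0.137
grip_force: 13.4
```

Call:
{"api": "play_rows", "payload": {"steps": [0,0,0,0,0,0,0,0,0,0,0,0], "jaw": 219.5}}

```text
time: 7.32
tool_pos: [0.5308, -0.0914, 0.1125]
tcp_rot: [1.652, 2.67, 0.001]
wrist_force: [0.5, 0.1, -1.5]
width: 0.138
grip_force: 5.8
```

```bash
python3 - <<'E'
from h import *
p,s=feel()
for n in('side',):
    c=cam(n); scoopview(c,p,n); feel(); cv2.imwrite(f'pics/{n}4.png',c['pixels'])
c=cam('top');scoopview(c,p,n); feel(); cv2.imwrite(f'pics/top4.png',c['pixels'])
E
```

```text
t 7.33 pose [0.5308, -0.0914, 0.1125, 116.49] f_nose -0.11 f_left -0.45 fz -1.52 My 0.0985 w 0.138 g 5.8
side 15 [[262.0, 264.0]]
side 0 [[266.0, 285.0]]
side -30 [[279.0, 328.0]]
side -60 [[296.0, 369.0]]
t 7.38 pose [0.5308, -0.0914, 0.1124, 116.49] f_nose -0.69 f_left -0.05 fz -0.72 My 0.0652 w 0.139 g 5.9
side 15 [[354.0, 299.0]]
side 0 [[358.0, 296.0]]
side -30 [[377.0, 285.0]]
side -60 [[407.0, 269.0]]
t 7.42 pose [0.5308, -0.0914, 0.1124, 116.49] f_nose -1.39 f_left -0.26 fz 1.91 My 0.0752 w 0.14 g 5.9
```

```bash
python3 - <<'E'
from h import *
a=cv2.resize(cv2.imread('pics/top4.png')[230:330,310:440],(520,400)); b=cv2.resize(cv2.imread('pics/side4.png')[250:390,230:330],(280,400))
cv2.imwrite('pics/c4.png',np.hstack([a,b]))
E
```

```text
(no output)
```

View pics/c4.png

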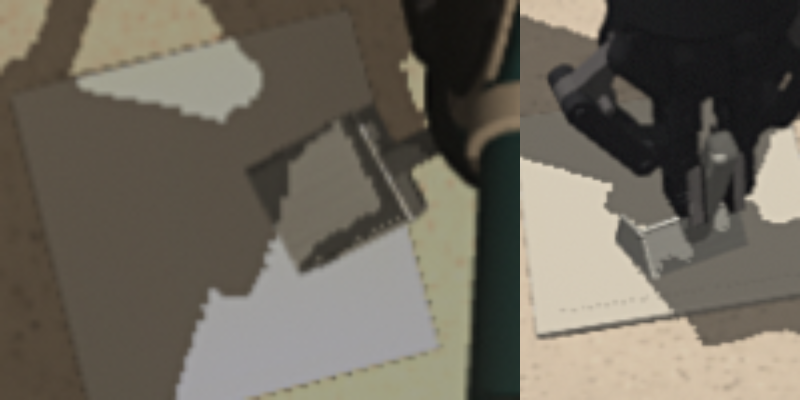

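Call:
{"api": "play_rows", "payload": {"steps": [0,0,0,0,0,0,0,0], "jaw": 224, "grip_force": 40}}

```text
time: 7.68
tool_pos: [0.5309, -0.0915, 0.1122]
tcp_rot: [1.652, 2.67, 0.001]
wrist_force: [0.7, -1.2, 3.2]
width: 0.14
grip_force: 39.1
```

```bash
cat >> h.py <<'E'
T=np.array([.517,.240]); TY=50.
def tr(x,y=0):  # trough xy -> world
    a=np.radians(TY); return T+np.array([np.cos(a)*x-np.sin(a)*y,np.sin(a)*x+np.cos(a)*y])
def tcp_for(lipx,lipz,pitch,y=0):
    t=np.radians(pitch); gx=lipx-(117*np.cos(t)+52*np.sin(t))/1e3; gz=lipz+(-117*np.sin(t)+52*np.cos(t))/1e3
    return [*tr(gx,y),gz-.0005,TY]
E
python3 - <<'E'
from h import *
c=cam('top'); a=np.radians(TY)
for u,v in((313,215),(338,235),(275,258),(302,277),(242,297),(265,322)):
    for z in(.027,.035):
        d=onz(c,u/5+165,v/5+225,z)[:2]-T; print(z,(np.array([[np.cos(a),np.sin(a)],[-np.sin(a),np.cos(a)]])@d*1e3).round(1),end=' ')
print()
p,s=feel()
print([float(v) for v in tcp_for(-.035,.06,-30)], step(p,tcp_for(-.035,.08,-30)),step(p,tcp_for(-.035,.046,-30)))
E
```

```text
0.027 [  0.2 -18.2] 0.035 [ -1.2 -18.8] 0.027 [-10.7 -18.4] 0.035 [-12.1 -18.9] 0.027 [1. 1.] 0.035 [-0.4  0.3] 0.027 [-10.2   0.2] 0.035 [-11.5  -0.5] 0.027 [ 1.4 18.2] 0.035 [-0.  17.3] 0.027 [-10.   19.7] 0.035 [-11.4  18.8] 
t 7.72 pose [0.5309, -0.0915, 0.1122, 116.49] f_nose -1.53 f_left -0.11 fz 3.93 My 0.1579 w 0.134 g 39.2
[0.4460844748033301, 0.1554861680761634, 0.1630333209967908, 50.0] [0.2589, 0.0343, -0.0708, 1.1605] [0.2589, 0.0343, -0.0368, 1.1605]
```

Call:
{"api": "play_rows", "payload": {"steps": [0,0,-0.05,0,0.03,0.004,-0.09,0.1,0.07,0.01,-0.09,0.28,0.11,0.015,-0.09,0.46,0.15,0.02,-0.09,0.64,0.19,0.025,-0.09,0.82,0.23,0.03,-0.09,1.0,0.259,0.0343,-0.09,1.16,0.259,0.0343,-0.09,1.16,0.259,0.0343,-0.09,1.16]}}

```text
time: 8.98
tool_pos: [0.4448, 0.1554, 0.2008]
tcp_rot: [2.845, 1.332, -0.002]
wrist_force: [0.1, -0.8, -2.1]
width: 0.132
grip_force: 39.6
```

```bash
python3 - <<'E'
from h import *
p,s=feel(); c=cam('top'); scoopview(c,p,'top'); p,s=feel(); cv2.imwrite('pics/top5.png',c['pixels']); c=cam('side'); cv2.imwrite('pics/side5.png',c['pixels']);scoopview(c,p,'side'); p,s=feel(); 
print(step(p,tcp_for(-.045,.060,-31)),step(p,tcp_for(-.042,.044,-31)))
E
```

```text
t 8.97 pose [0.4448, 0.1554, 0.2008, 50.17] f_nose -0.57 f_left -0.58 fz -2.05 My 0.0321 w 0.132 g 39.6
top 15 [[191.0, 265.0]]
top 0 [[201.0, 271.0]]
top -30 [[229.0, 290.0]]
top -60 [[262.0, 314.0]]
t 9.03 pose [0.445, 0.1551, 0.2009, 50.1] f_nose -0.31 f_left 0.55 fz -1.4 My 0.1299 w 0.137 g 39.6
side 15 [[306.0, 131.0]]
side 0 [[302.0, 150.0]]
side -30 [[286.0, 186.0]]
side -60 [[260.0, 214.0]]
t 9.07 pose [0.4452, 0.155, 0.201, 50.05] f_nose 0.36 f_left -0.33 fz -1.77 My 0.0347 w 0.132 g 39.6
[-0.0072, 0.0004, 0.0367, 0.0009] [-0.0042, 0.0004, 0.0527, 0.0009]
```

```bash
python3 - <<'E'
from h import *
a=cv2.resize(cv2.imread('pics/top5.png')[225:345,165:285],(480,480),interpolation=cv2.INTER_CUBIC); b=cv2.resize(cv2.imread('pics/side5.png')[150:250,255:335],(320,400))
im=np.zeros((480,800,3),np.uint8); im[:,:480]=a; im[:400,480:]=b
cv2.imwrite('pics/c5.png',im)
E
```

```text
(no output)
```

View pics/c5.png

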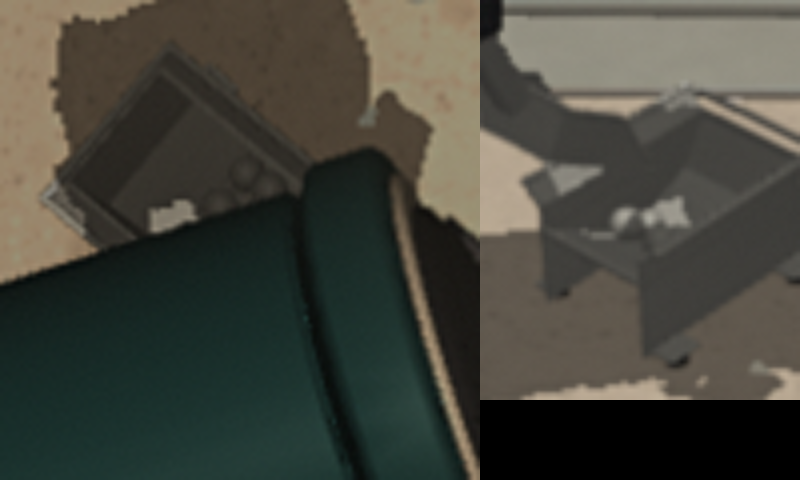

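Call:
{"api": "play_rows", "payload": {"steps": [-0.004,0,0.03,0,-0.004,0,0.045,0,-0.004,0,0.049,0,-0.004,0,0.051,0,-0.004,0,0.053,0,-0.004,0,0.053,0]}}

```text
time: 9.82
tool_pos: [0.443, 0.153, 0.1488]
tcp_rot: [2.847, 1.329, 0.001]
wrist_force: [1.4, 0.1, -2.3]
width: 0.13
grip_force: 39.5
```

```bash
python3 - <<'E'
from h import *
feel(); cam('side'); feel(); cam('side'); feel()
E
```

```text
t 9.82 pose [0.443, 0.153, 0.1488, 50.04] f_nose 0.99 f_left -1.03 fz -2.26 My 0.0586 w 0.13 g 39.5
t 9.88 pose [0.4429, 0.153, 0.1488, 50.04] f_nose -0.1 f_left 0.3 fz -1.99 My 0.0017 w 0.132 g 39.5
t 9.93 pose [0.4429, 0.1529, 0.1488, 50.04] f_nose -0.19 f_left -0.16 fz -0.48 My 0.0437 w 0.137 g 39.5
```

Call:
{"api": "play_rows", "payload": {"steps": [0,0,0.002,0,0,0,0.003,0,0,0,0.004,0,0,0,0.005,0,0,0,0.006,0,0,0,0.006,0]}}

```text
time: 10.68
tool_pos: [0.4431, 0.1528, 0.1426]
tcp_rot: [2.847, 1.328, 0.002]
wrist_force: [1.9, -0.7, 5.5]
width: 0.13
grip_force: 40.2
```

```bash
python3 - <<'E'
from h import *
feel(); cam('side'); feel(); cam('side'); feel()
E
```

```text
t 10.68 pose [0.4431, 0.1528, 0.1426, 50.03] f_nose 0.63 f_left -1.91 fz 5.5 My -0.5485 w 0.13 g 40.2
t 10.72 pose [0.4431, 0.1528, 0.1426, 50.02] f_nose 0.46 f_left -0.48 fz 4.29 My -0.5453 w 0.132 g 40.2
t 10.78 pose [0.4431, 0.1528, 0.1426, 50.03] f_nose -0.21 f_left -1.42 fz 5.22 My -0.5318 w 0.132 g 40.2
```

Call:
{"api": "play_rows", "payload": {"steps": [0,0,0,0,0,0,0,0,0.006,0,0.0035,0,0.012,0,0.007,0,0.018,0,0.0105,0,0.024,0,0.0145,0,0.03,0,0.0185,0,0.037,0,0.023,0], "jaw": 220}}

```text
time: 11.78
tool_pos: [0.4672, 0.1817, 0.1197]
tcp_rot: [2.847, 1.328, 0.002]
wrist_force: [0.6, 0.7, 7.1]
width: 0.134
grip_force: 15.5
```

```bash
python3 - <<'E'
from h import *
p,s=feel(); c=cam('side');scoopview(c,p,'side'); feel(); cv2.imwrite('pics/side6.png',c['pixels']); c=cam('top'); p,s=feel(); cv2.imwrite('pics/top6.png',c['pixels'])
a=np.radians(TY); print('trough x of tcp',np.array([np.cos(a),np.sin(a)])@(np.array(p[:2])-T),'y',np.array([-np.sin(a),np.cos(a)])@(np.array(p[:2])-T))
for q in((0.018,.0245,-15),(.036,.034,1),(.04,.04,8),(.044,.047,17)): print(q,step(p,tcp_for(*q)))
E
```

```text
t 11.78 pose [0.4672, 0.1817, 0.1197, 50.03] f_nose 0.87 f_left -0.02 fz 7.06 My -0.1269 w 0.134 g 15.5
side 15 [[321.0, 164.0]]
side 0 [[317.0, 182.0]]
side -30 [[302.0, 216.0]]
side -60 [[278.0, 242.0]]
t 11.82 pose [0.4676, 0.1822, 0.1192, 50.03] f_nose 2.56 f_left 0.04 fz 1.58 My -0.4097 w 0.137 g 14.9
t 11.88 pose [0.4673, 0.1819, 0.1191, 50.05] f_nose 2.57 f_left -1.19 fz 0.44 My -0.4834 w 0.139 g 14.7
trough x of tcp -0.07645372634663362 y 0.0007264487002252947
(0.018, 0.0245, -15) [-0.0051, 0.0007, 0.0146, 0.0009]
(0.036, 0.034, 1) [-0.0054, 0.0007, 0.0356, 0.0009]
(0.04, 0.04, 8) [-0.0066, 0.0007, 0.0444, 0.0009]
(0.044, 0.047, 17) [-0.0066, 0.0007, 0.0571, 0.0009]
```

Call:
{"api": "play_rows", "payload": {"steps": [-0.001,0,0.004,0,-0.002,0,0.009,0,-0.003,0,0.014,0,-0.003,0,0.019,0,-0.003,0,0.024,0,-0.003,0,0.029,0,-0.003,0,0.034,0,-0.004,0,0.039,0,-0.004,0,0.044,0,-0.004,0,0.044,0]}}

```text
time: 13.12
tool_pos: [0.4631, 0.1778, 0.0744]
tcp_rot: [-2.847, -1.328, 0.003]
wrist_force: [0.5, -0.7, 0.2]
width: 0.138
grip_force: 13.6
```

```bash
python3 - <<'E'
from h import *
p,s=feel(); c=cam('side');scoopview(c,p,'side'); p,s=feel(); cv2.imwrite('pics/side7.png',c['pixels']); c=cam('top'); p,s=feel(); cv2.imwrite('pics/top7.png',c['pixels'])
a=np.radians(TY); print('trough x of tcp',np.array([np.cos(a),np.sin(a)])@(np.array(p[:2])-T),'y',np.array([-np.sin(a),np.cos(a)])@(np.array(p[:2])-T))
for q in((.04,.04,8),(.044,.047,17)): print(q,step(p,tcp_for(*q)))
A=cv2.resize(cv2.imread('pics/top7.png')[215:335,155:275],(480,480),interpolation=cv2.INTER_CUBIC); B=cv2.resize(cv2.imread('pics/side7.png')[160:250,262:342],(320,360))
im=np.zeros((480,800,3),np.uint8); im[:,:480]=A; im[:360,480:]=B
cv2.imwrite('pics/c7.png',im)
E
```

```text
t 13.12 pose [0.4631, 0.1778, 0.0744, 50.03] f_nose -0.24 f_left -0.87 fz 0.24 My -0.0641 w 0.138 g 13.6
side 15 [[318.0, 187.0]]
side 0 [[315.0, 204.0]]
side -30 [[300.0, 237.0]]
side -60 [[277.0, 263.0]]
t 13.18 pose [0.463, 0.1777, 0.0745, 50.03] f_nose -0.53 f_left -0.87 fz -0.72 My -0.0105 w 0.141 g 13.6
t 13.22 pose [0.4631, 0.1778, 0.0746, 50.03] f_nose -0.37 f_left -0.56 fz -0.91 My 0.0259 w 0.14 g 13.5
trough x of tcp -0.08229421652410489 y 0.0013084061616101866
(0.04, 0.04, 8) [-0.0008, 0.0013, -0.0001, 0.0005]
(0.044, 0.047, 17) [-0.0008, 0.0013, 0.0126, 0.0005]
```

View pics/c7.png

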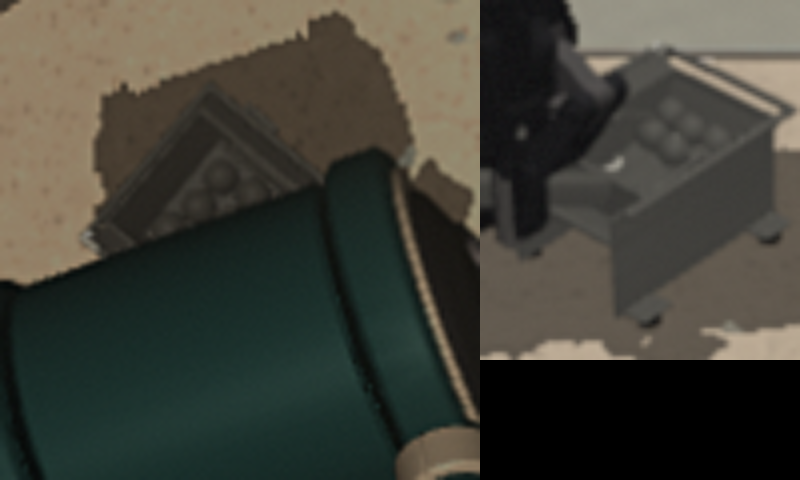

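```bash
python3 - <<'E'
from h import *
c=cam('side'); a=np.radians(TY); M=np.array([[np.cos(a),np.sin(a)],[-np.sin(a),np.cos(a)]])
for u,v in((672,108),(653,133),(690,130),(672,150),(712,140)):
    for z in(.04,.05): print(z,(M@(onz(c,262+(u-480)/4,160+v/4,z)[:2]-T)*1e3).round(0),end=' ')
    print()
g=np.array([-.0823,0.0013,.075]) 
t=np.radians(8)
for nm,(x,y,z) in dict(lipL=(33,25,0),lipR=(33,-25,0),backL=(-33,25,24),backR=(-33,-25,24),flR=(-31,-23,2),flL=(-31,23,2)).items():
    dx,dz=(x+84)/1e3,(z-52)/1e3; X=g+[dx*np.cos(t)-dz*np.sin(t),y/1e3,dx*np.sin(t)+dz*np.cos(t)]
    w=np.array([*tr(X[0],X[1]),X[2]]); q=proj(c,w)[0]; print(nm,(X*1e3).round(0),'crop',((q-[262,160])*4+[480,0]).round(0))
feel()
E
```

```text
0.04 [50. 28.] 0.05 [39. 17.] 
0.04 [29. 20.] 0.05 [19. 10.] 
0.04 [42.  9.] 0.05 [31. -1.] 
0.04 [25.  5.] 0.05 [15. -5.] 
0.04 [43. -4.] 0.05 [ 32. -13.] 
lipL [41. 26. 40.] crop [661. 118.]
lipR [ 41. -24.  40.] crop [743. 159.]
backL [-28.  26.  54.] crop [553. 157.]
backR [-28. -24.  54.] crop [636. 201.]
flR [-23. -22.  33.] crop [642. 234.]
flL [-23.  24.  33.] crop [567. 193.]
t 13.28 pose [0.4631, 0.1778, 0.0747, 50.03] f_nose 0.35 f_left -1.19 fz -2.3 My 0.091 w 0.138 g 13.5
```

```bash
cat >> h.py <<'E'
def balls(img,x0,x1,y0,y1,f=4):
    g=cv2.cvtColor(img[y0:y1,x0:x1],cv2.COLOR_BGR2GRAY); g=cv2.resize(g,None,fx=f,fy=f,interpolation=cv2.INTER_CUBIC)
    g=cv2.createCLAHE(3,(4,4)).apply(g)
    h=cv2.HoughCircles(g,cv2.HOUGH_GRADIENT,1,5*f,param1=120,param2=14,minRadius=int(3.2*f),maxRadius=int(5.5*f))
    return [] if h is None else [(round(float(u/f+x0),1),round(float(v/f+y0),1),round(float(r/f),1)) for u,v,r in h[0]]
E
python3 - <<'E'
from h import *
c=cam('side'); o=cv2.imread('pics/side7.png'); cv2.imwrite('pics/side8.png',c['pixels'])
print('old',balls(o,262,342,160,250)); print('new',balls(c['pixels'],262,342,160,250))
d=cv2.absdiff(o,c['pixels']).max(2)[160:250,262:342]; ys,xs=np.where(d>25); print(len(xs), (xs.min()+262,xs.max()+262,ys.min()+160,ys.max()+160) if len(xs) else '')
feel()
E
```

```text
old [(294.1, 182.6, 5.1), (294.9, 200.1, 3.3), (325.1, 189.1, 5.3), (339.6, 193.1, 4.2), (274.1, 214.1, 5.3)]
new [(294.4, 182.6, 5.1), (339.4, 193.6, 4.5), (292.9, 175.1, 4.5), (297.9, 244.9, 5.1)]
15 (np.int64(285), np.int64(337), np.int64(171), np.int64(247))
t 13.32 pose [0.4631, 0.1778, 0.0747, 50.03] f_nose -1.41 f_left -0.56 fz -0.73 My 0.1083 w 0.142 g 13.5
```

Call:
{"api": "play_rows", "payload": {"steps": [0,0,0.004,0,0,0,0.008,0,0,0,0.012,0,0,0,0.0145,0,0,0,0.0145,0]}}

```text
time: 13.95
tool_pos: [0.4638, 0.1781, 0.0607]
tcp_rot: [-2.847, -1.328, 0.0]
wrist_force: [-2.6, -2.6, 3.1]
width: 0.134
grip_force: 13.8
```

```bash
python3 - <<'E'
from h import *
p,s=feel(); c=cam('side'); o=cv2.imread('pics/side8.png'); cv2.imwrite('pics/side9.png',c['pixels'])
d=cv2.absdiff(o,c['pixels']).max(2)[160:250,262:342]; ys,xs=np.where(d>25); print(len(xs))
# ball region activity: pixels around cluster
print((cv2.absdiff(o,c['pixels']).max(2)[183:202,300:326]>25).mean())
p,s=feel(); a=np.radians(TY); print('tcp x',np.array([np.cos(a),np.sin(a)])@(np.array(p[:2])-T))
A=cv2.resize(o[160:250,262:342],(400,450),interpolation=cv2.INTER_CUBIC);B=cv2.resize(c['pixels'][160:250,262:342],(400,450),interpolation=cv2.INTER_CUBIC)
im=np.hstack([A,B]); im=np.clip(im.astype(float)*1.8,0,255).astype(np.uint8); cv2.imwrite('pics/c9.png',im)
E
```

```text
t 13.95 pose [0.4638, 0.1781, 0.0607, 50.03] f_nose -3.67 f_left 0.38 fz 3.07 My 0.5095 w 0.134 g 13.8
697
0.0020242914979757085
t 14.0 pose [0.4638, 0.1781, 0.0607, 50.03] f_nose -3.92 f_left 0.56 fz 3.74 My 0.4897 w 0.139 g 13.8
tcp x -0.08161445186438863
```

View pics/c9.png

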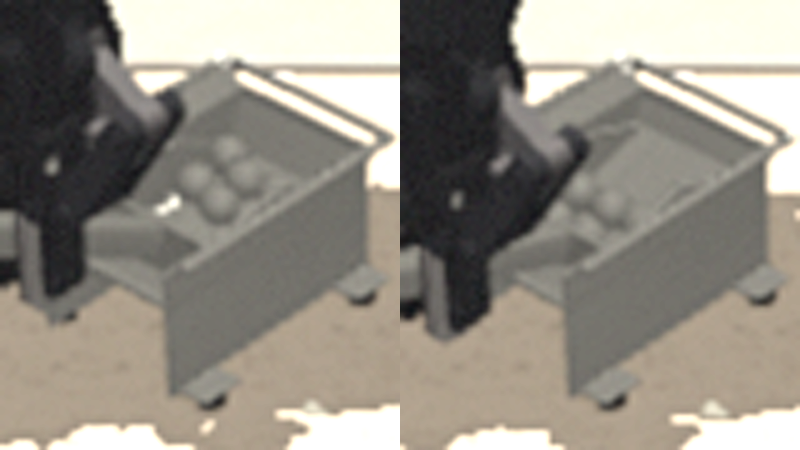

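Call:
{"api": "play_rows", "payload": {"steps": [0,0,0,0,0,0,0,0,0,0,0,0], "jaw": 226, "grip_force": 70}}

```text
time: 14.38
tool_pos: [0.4638, 0.1781, 0.0608]
tcp_rot: [-2.847, -1.328, -0.0]
wrist_force: [-2.2, -3.0, 3.5]
width: 0.129
grip_force: 60.8
```

Call:
{"api": "play_rows", "payload": {"steps": [0,0,-0.006,0,0,0,-0.016,0,0,0,-0.03,0,0,0,-0.05,0,0,0,-0.07,0,0,0,-0.09,0,0,0,-0.105,0,0,0,-0.115,0,0,0,-0.12,0,0,0,-0.12,0]}}

```text
time: 15.62
tool_pos: [0.4637, 0.1781, 0.1808]
tcp_rot: [-2.847, -1.329, 0.0]
wrist_force: [0.2, 0.5, -2.9]
width: 0.13
grip_force: 60.4
```

```bash
python3 - <<'E'
from h import *
F=[];M=[]
for i in range(6):
    c=cam('side'); p,s=pose(); a=np.radians(p[3]); F.append(s['wrist_force'][2]); M.append(np.array(s['torque'])@[-np.sin(a),np.cos(a),0])
print(np.mean(F),np.mean(M),np.round(F,2)); feel(); cv2.imwrite('pics/side10.png',c['pixels']); scoopview(c,p,'s')
c=cam('top'); cv2.imwrite('pics/top10.png',c['pixels'])
E
```

```text
-2.2509694362349255 0.1907939800071127 [-2.21 -1.81 -2.72 -1.96 -2.36 -2.45]
t 15.93 pose [0.4634, 0.178, 0.1802, 50.03] f_nose -0.46 f_left 0.26 fz -2.45 My 0.2027 w 0.129 g 60.4
s 15 [[318.0, 135.0]]
s 0 [[314.0, 154.0]]
s -30 [[299.0, 189.0]]
s -60 [[274.0, 216.0]]
```

```bash
python3 - <<'E'
from h import *
J=np.array([.684,.002])
p,s=pose(); print(p)
for tz in(.180,.106): print(step(p,[J[0]-.131,J[1],tz,0]))
# obstacles: refine jar centre with a fresh top picture
c=cam('top'); g=cv2.cvtColor(c['pixels'],cv2.COLOR_BGR2GRAY)
h=cv2.HoughCircles(g,cv2.HOUGH_GRADIENT,1,40,param1=100,param2=20,minRadius=22,maxRadius=34)
for u,v,r in h[0][:8]:
    if abs(u-361)<25 and abs(v-170)<25: print(u,v,r,onz(c,u,v,.074))
E
```

```text
[np.float64(0.4635), np.float64(0.178), np.float64(0.1803), 50.03]
[-0.0774, 0.1817, 0.0003, 0.8732]
[-0.0774, 0.1817, 0.0743, 0.8732]
362.5 166.5 24.3 [ 6.88075527e-01 -1.61721587e-04  7.40000000e-02]
```

Call:
{"api": "play_rows", "payload": {"steps": [-0.004,0.009,0,0.044,-0.011,0.026,0,0.122,-0.019,0.046,0,0.218,-0.0285,0.068,0,0.323,-0.0385,0.092,0,0.437,-0.0485,0.116,0,0.55,-0.058,0.138,0,0.655,-0.066,0.158,0,0.751,-0.073,0.175,0,0.83,-0.077,0.184,0,0.873]}}

```text
time: 17.27
tool_pos: [0.5558, -0.0004, 0.1808]
tcp_rot: [3.141, -0.006, 0.0]
wrist_force: [1.0, -1.0, -2.2]
width: 0.132
grip_force: 60.5
```

Call:
{"api": "play_rows", "payload": {"steps": [0,0,0.003,0,0,0,0.01,0,0,0,0.02,0,0,0,0.03,0,0,0,0.04,0,0,0,0.045,0,0,0,0.045,0]}}

```text
time: 18.15
tool_pos: [0.5549, 0.0009, 0.1351]
tcp_rot: [-3.142, -0.0, 0.002]
wrist_force: [-0.6, 0.2, -1.8]
width: 0.129
grip_force: 60.5
```

```bash
python3 - <<'E'
from h import *
F=[];M=[]
for i in range(4):
    c=cam('side'); p,s=pose(); a=np.radians(p[3]); F.append(s['wrist_force'][2]); M.append(np.array(s['torque'])@[-np.sin(a),np.cos(a),0])
print(np.mean(F),np.mean(M)); p,s=feel(); cv2.imwrite('pics/side11.png',c['pixels'])
print(step(p,[.555,.001,.106,0]))
c=cam('top'); cv2.imwrite('pics/top11.png',c['pixels'])
# trough leftovers: compare with the first picture at the six ball places and on the valley
o=cv2.imread('pics/top0.png')
f=lambda im: cv2.cvtColor(im,cv2.COLOR_BGR2GRAY)[225:325,165:275]
print('trough std old/new',[round(cv2.Laplacian(f(i)[35:70,40:75],cv2.CV_64F).std(),1) for i in(o,c['pixels'])])
print(balls(o,200,240,255,300,5),balls(c['pixels'],200,240,255,300,5))
E
```

```text
-1.938024443820211 0.16694583442456998
t 18.35 pose [0.5558, 0.0009, 0.1364, 0.01] f_nose 0.46 f_left -0.07 fz -1.33 My 0.1747 w 0.13 g 60.5
[-0.0008, -0.0001, 0.0304, 0.0002]
trough std old/new [np.float64(22.3), np.float64(18.1)]
[(225.5, 280.5, 4.8), (226.7, 268.5, 4.6), (232.3, 272.1, 4.8), (212.7, 283.7, 3.9), (219.9, 276.9, 5.0), (217.5, 288.5, 5.3)] []
```

Call:
{"api": "play_rows", "payload": {"steps": [0,0,0.005,0,0,0,0.013,0,0,0,0.022,0,0,0,0.029,0,0,0,0.032,0,0,0,0.032,0]}}

```text
time: 19.15
tool_pos: [0.5551, 0.0009, 0.1034]
tcp_rot: [-3.142, -0.0, 0.001]
wrist_force: [0.4, -0.7, -2.4]
width: 0.127
grip_force: 60.5
```

```bash
cat >> h.py <<'E'
def avg(n=4):
    F=[];M=[];X=[]
    for i in range(n):
        c=cam('side'); p,s=pose(); a=np.radians(p[3]); F.append(s['wrist_force'][2]); M.append(np.array(s['torque'])@[-np.sin(a),np.cos(a),0]); X.append(np.array(s['wrist_force'])@[np.cos(a),np.sin(a),0])
    print('avg fz',np.mean(F).round(2),'My',np.mean(M).round(3),'fnose',np.mean(X).round(2)); feel(); return c
E
python3 - <<'E'
from h import *
avg(3)
E
```

```text
avg fz -2.52 My 0.179 fnose -0.16
t 19.3 pose [0.5557, 0.0009, 0.1042, 0.01] f_nose -0.2 f_left 0.53 fz -2.08 My 0.1712 w 0.129 g 60.5
```

Call:
{"api": "play_rows", "payload": {"steps": [0,0,0,0,0,0,0,0,0,0,0,0], "jaw": 219.6}}

```text
time: 19.68
tool_pos: [0.5558, 0.0009, 0.1043]
tcp_rot: [3.142, 0.0, 0.002]
wrist_force: [-0.2, 0.0, -0.8]
width: 0.138
grip_force: 7.0
```

```bash
python3 - <<'E'
from h import *
avg(3)
E
```

```text
avg fz -0.31 My -0.031 fnose -0.12
t 19.82 pose [0.5557, 0.0009, 0.1042, 0.01] f_nose -0.78 f_left -0.67 fz -0.06 My -0.0563 w 0.14 g 7.1
```

Call:
{"api": "play_rows", "payload": {"steps": [0.004,0,-0.008,0,0.008,0,-0.015,0,0.012,0,-0.022,0,0.016,0,-0.028,0,0.021,0,-0.034,0,0.027,0,-0.04,0,0.033,0,-0.045,0,0.04,0,-0.05,0,0.047,0,-0.054,0,0.05,0,-0.056,0]}}

```text
time: 21.08
tool_pos: [0.6061, 0.0009, 0.1602]
tcp_rot: [3.142, 0.0, 0.001]
wrist_force: [0.4, -0.1, -1.3]
width: 0.141
grip_force: 7.6
```

```bash
python3 - <<'E'
from h import *
c=avg(4); cv2.imwrite('pics/side12.png',c['pixels']); c=cam('top'); cv2.imwrite('pics/top12.png',c['pixels'])
E
```

```text
avg fz -1.5 My 0.046 fnose 0.09
t 21.27 pose [0.6051, 0.0009, 0.1596, 0.01] f_nose -0.09 f_left 0.15 fz -0.79 My 0.0973 w 0.136 g 7.6
```

Call:
{"api": "play_rows", "payload": {"steps": [0,0,0,0,0,0,0,0,0,0,-0.01,0,0,0,-0.04,0,-0.03,0,-0.07,0,-0.09,0,-0.08,0,-0.14,0,-0.08,0,-0.17,0,-0.08,0,-0.17,0,-0.08,0], "jaw": 224, "grip_force": 40}}

```text
time: 22.45
tool_pos: [0.4337, 0.0009, 0.2406]
tcp_rot: [3.142, 0.0, 0.002]
wrist_force: [0.1, 0.4, -0.7]
width: 0.131
grip_force: 39.1
```

```bash
python3 - <<'E'
from h import *
c=avg(4); cv2.imwrite('pics/side13.png',c['pixels']); p,s=pose(); scoopview(c,p,'s')
c=cam('top'); cv2.imwrite('pics/top13.png',c['pixels']); o=cv2.imread('pics/top0.png'); scoopview(c,p,'t')
for nm,i in(('old',o),('new',c['pixels'])): print(nm,balls(i,330,394,138,202,5))
g=cv2.cvtColor(c['pixels'],cv2.COLOR_BGR2GRAY)
h=cv2.HoughCircles(g,cv2.HOUGH_GRADIENT,1,40,param1=100,param2=20,minRadius=22,maxRadius=34)
for u,v,r in h[0][:12]:
    if abs(u-361)<25 and abs(v-170)<25: print('jar',u,v,r,onz(c,u,v,.074))
d=cv2.absdiff(o,c['pixels']).max(2)[140:200,332:392]; print((d>30).sum())
small=cv2.resize(g[148:192,340:384],(22,22),interpolation=cv2.INTER_AREA)
print('\n'.join(' '.join(f'{v:3d}' for v in r) for r in small))
E
```

```text
avg fz -0.82 My 0.065 fnose 0.22
t 22.65 pose [0.4364, 0.0008, 0.2405, 0.01] f_nose -0.04 f_left -1.32 fz -1.4 My 0.0778 w 0.137 g 39.1
s 15 [[324.0, 199.0]]
s 0 [[317.0, 220.0]]
s -30 [[286.0, 250.0]]
s -60 [[242.0, 263.0]]
t 15 [[372.0, 231.0]]
t 0 [[371.0, 241.0]]
t -30 [[369.0, 273.0]]
t -60 [[369.0, 315.0]]
old [(346.7, 153.7, 3.5)]
new [(361.3, 176.5, 4.8), (352.9, 157.1, 4.4), (360.9, 156.5, 3.4), (337.1, 185.5, 3.6), (369.1, 158.9, 3.7), (341.1, 179.3, 4.6)]
jar 362.5 166.5 24.3 [ 6.88075527e-01 -1.61721587e-04  7.40000000e-02]
1988
135 146 142  84  52  54  55  55  53  53  52  52  50  49  48  47  46  41  46  97 149 145
144 141  82  52  55  54  53  53  53  51  51  51  50  49  48  47  46  44  42  41  99 147
147  95  52  56  53  70  76  57  50  63  74  55  50  47  47  46  45  45  43  42  39 104
123  58  54  51  68 113 127 108  73 110 127 113 122  82  72  56  44  44  42  41  40  49
 75  53  54  46  82 123 144 117  78 118 145 120  73  98 124 118  60  40  41  41  41  37
 55  52  60  62  66 103 101  95  69  95 113  98  67 107 143 130 119  87  39  40  41  40
 50  70 136 113  62  66  
[... 682 characters left out ...]
 150 150 149 147 147 146 145 107  83 122 128 102 140 146 144 144  85  68  67  72  58
143 146 150 148 147 145 144 146 129  74  82  94 111 144 142 143 131  78  75  76  77  56
142 136 148 146 144 144 146 147 146 140 122 134 145 142 143 143  99  74  76  77  74  88
148 140 138 144 147 147 146 146 147 146 145 143 143 144 143  99  73  76  76  73  82 135
133 146 140 137 144 146 147 146 144 143 142 144 145 146 101  75  76  75  74  86 131 150
 72 136 150 145 133 141 145 145 144 144 145 143 124 103  80  74  74  81 105 142 152 136
 41  63 132 153 148 138 132 139 136 135 124  91  74  72  73  80 104 132 148 153 146  82
 42  42  54 111 146 152 146 139 126 115 108 104  98 110 125 136 149 155 156 138  74  65
```

Call:
{"api": "play_rows", "payload": {"steps": [-0.016,0.005,0.03,0,-0.016,0.005,0.07,0,-0.016,0.005,0.1,0,-0.016,0.005,0.12,0,-0.016,0.005,0.12,0]}}

```text
time: 23.32
tool_pos: [0.4182, -0.0041, 0.118]
tcp_rot: [-3.141, -0.0, 0.008]
wrist_force: [0.3, 1.0, -0.9]
width: 0.133
grip_force: 39.1
```

Call:
{"api": "play_rows", "payload": {"steps": [0,0,0,0,0,0,0,0,0,0,0.01,0,0,0,0.02,0,0,0,0.03,0,0,0,0.04,0,0,0,0.048,0,0,0,0.055,0,0,0,0.06,0,0,0,0.06,0], "jaw": 220}}

```text
time: 24.58
tool_pos: [0.4193, -0.0041, 0.0594]
tcp_rot: [-3.142, -0.0, 0.0]
wrist_force: [-0.3, 0.5, -1.4]
width: 0.14
grip_force: 13.3
```

```bash
python3 - <<'E'
from h import *
avg(3); o=cv2.imread('pics/top13.png'); print('trough',balls(o,200,240,255,300,5))
E
```

```text
avg fz -1.39 My 0.111 fnose -0.49
t 24.73 pose [0.4193, -0.0042, 0.0598, 0.01] f_nose 0.09 f_left 0.75 fz -1.51 My 0.1147 w 0.137 g 13.3
trough []
```

Call:
{"api": "play_rows", "payload": {"steps": [0,0,0.001,0,0,0,0.002,0,0,0,0.003,0,0,0,0.004,0,0,0,0.004,0]}}

```text
time: 25.35
tool_pos: [0.4194, -0.0041, 0.0558]
tcp_rot: [3.142, 0.0, 0.0]
wrist_force: [-1.7, 1.0, 1.2]
width: 0.137
grip_force: 13.4
```

```bash
python3 - <<'E'
from h import *
c=avg(3); 
c=cam('top'); p,s=pose(); scoopview(c,p,'t'); cv2.imwrite('pics/top14.png',c['pixels'])
E
```

```text
avg fz 0.36 My 0.011 fnose -1.17
t 25.5 pose [0.4194, -0.0042, 0.0559, 0.01] f_nose -0.82 f_left 0.28 fz 0.09 My 0.0094 w 0.137 g 13.4
t 15 [[366.0, 256.0]]
t 0 [[365.0, 263.0]]
t -30 [[364.0, 288.0]]
t -60 [[364.0, 322.0]]
```

Call:
{"api": "play_rows", "payload": {"steps": [0,0,0.001,0,0,0,0.002,0,0,0,0.002,0]}}

```text
time: 25.92
tool_pos: [0.4189, -0.0041, 0.054]
tcp_rot: [-3.142, -0.0, 0.002]
wrist_force: [-3.1, 0.5, 6.0]
width: 0.135
grip_force: 14.1
```

Call:
{"api": "play_rows", "payload": {"steps": [0,0,0,0,0,0,0,0,0,0,0,0], "jaw": 205}}

```text
time: 26.3
tool_pos: [0.4194, -0.0041, 0.0537]
tcp_rot: [-3.142, -0.0, -0.0]
wrist_force: [-0.7, -0.2, -0.4]
width: 0.198
grip_force: 0.0
```

Call:
{"api": "play_rows", "payload": {"steps": [0,0,0,0,0,0,0,0,0,0,0,0,0,0,-0.01,0,0,0,-0.04,0,0,0,-0.1,0,0,0,-0.15,0,0,0,-0.2,0,0,0,-0.2,0], "jaw": 110}}

```text
time: 27.42
tool_pos: [0.4225, -0.0044, 0.2599]
tcp_rot: [3.141, 0.0, 0.018]
wrist_force: [-1.0, -0.2, -0.0]
width: 0.569
grip_force: 0.0
```

Call:
{"api": "play_rows", "payload": {"steps": [0,0.06,0,0,0,0.12,0,0,0,0.18,0,0,0,0.24,0,0,0,0.3,0,0,0,0.3,0,0,0,0.3,0,0]}}

```text
time: 28.3
tool_pos: [0.4187, -0.3036, 0.2529]
tcp_rot: [-3.14, 0.001, 0.002]
wrist_force: [-0.1, 0.1, 0.9]
width: 0.569
grip_force: 0.0
```

```bash
python3 - <<'E'
from h import *
feel(); c=cam('top'); im=c['pixels']; cv2.imwrite('pics/top15.png',im)
g=cv2.cvtColor(im,cv2.COLOR_BGR2GRAY)
G=np.array([.4194,-.0042,.058])
def P(x,y,z): return proj(c,[G[0]+(x+84)/1e3,G[1]+y/1e3,.006+z/1e3])[0].round(1).tolist()
for nm,q in dict(lipL=(33,25,0),lipR=(33,-25,0),backL=(-33,25,24),backR=(-33,-25,24),end=(-121,0,78)).items(): print(nm,P(*q))
r=g[238:380,325:405]; small=cv2.resize(r,(27,47),interpolation=cv2.INTER_AREA)
print('\n'.join(' '.join(f'{v:3d}' for v in q) for q in small))
print('jar',balls(im,330,394,138,202,5),'trough',balls(im,200,240,255,300,5))
E
```

```text
t 28.3 pose [0.4187, -0.3036, 0.2529, -0.05] f_nose -0.15 f_left 0.11 fz 0.9 My -0.0235 w 0.569 g 0.0
lipL [350.5, 262.9]
lipR [379.6, 262.2]
backL [352.2, 301.6]
backR [382.3, 300.8]
end [371.6, 357.8]
132 131 132 133 133 132 132 132 132 133 132 130 125 116 124 128 131 138 138 138 138 138 138 138 136 128 132
134 132 132 132 130 132 132 128 125 121 118 129 132 138 139 138 138 138 138 138 138 138 138 138 138 128 131
132 133 132 126 122 114 116 124 132 138 139 138 138 138 138 138 138 138 138 138 138 138 138 138 138 129 133
109 112 113 124 131 139 139 138 138 138 138 138 138 138 138 138 138 138 138 138 138 138 138 138 138 133 132
134 139 139 139 138 138 138 138 138 139 138 138 138 138 138 138 138 138 138 138 138 138 138 138 138 138 124
139 138 138 138 138 138 139 138 138 138 139 138 138 138 138 138 138 138 138 138 138 138 138 138 138 138 126
139 138 138 138 138 138 138 138 138 138 138 138 138 138 138 138 138 138 138 138 138 138 138 138 138 138 131
138 139 139 139 139 139 139 138 138 138 139 138 138 138 138 138 138 138 138 138 138 138 138 138 138 138 135
139 138 139 139 139 139 139 139 1
[... 3659 characters left out ...]
 61  60  60  60  57  60  60  57  59  58  57  56  56  58  60  60  60  58  59  59  60  57
 61  61  59  59  61  60  60  60  60  59  60  59  56  57  56  57  55  54  53  57  56  57  58  59  59  59  69
 60  61  57  59  60  59  60  58  59  59  59  58  57  55  56  55  50  54  55  59  59  58  59  59  58  70 124
 60  60  59  59  60  57  57  59  52  54  59  57  58  56  55  55  55  56  57  58  58  59  60  59  56 106 129
 60  60  59  60  60  60  60  60  58  58  58  59  58  58  56  55  57  57  58  58  59  58  58  62 111 133 133
jar [(352.3, 156.7, 3.8), (361.1, 176.1, 4.6), (368.7, 159.7, 4.6), (359.9, 156.9, 4.4), (345.9, 195.5, 4.1), (378.7, 171.9, 3.4)] trough [(230.9, 269.5, 3.8), (206.1, 280.9, 5.0)]
```

```bash
python3 - <<'E'
from h import *
c=cam('top'); g=cv2.cvtColor(c['pixels'],cv2.COLOR_BGR2GRAY)
r=g[250:304,195:249]; print('\n'.join(' '.join(f'{v:3d}' for v in q) for q in cv2.resize(r,(27,27),interpolation=cv2.INTER_AREA)))
r=g[160:200,360:390]; print('\n'.join(' '.join(f'{v:3d}' for v in q) for q in cv2.resize(r,(30,20),interpolation=cv2.INTER_AREA)))
c=cam('side'); g=cv2.cvtColor(c['pixels'],cv2.COLOR_BGR2GRAY); print('side jar',balls(c['pixels'],380,448,262,320,5))
r=g[268:308,384:444]; print('\n'.join(' '.join(f'{v:3d}' for v in q) for q in cv2.resize(r,(30,20),interpolation=cv2.INTER_AREA)))
E
```

```text
103  82  71  78  77  79  78  77  84 116 106  87  83  81 101  91  61  55  64 102 128 129 128 129 128 129 127
 93  77  77  77  78  77  78  79 108 118 119 111  87  82  80  96 101  64  62  62 110 131 130 129 128 128 130
 78  77  77  77  78  77  78 102 119 118 117 119 113  94  84  82  89 105  70  62  74 101 126 131 128 129 129
 76  77  77  77  77  77  97 118 117 118 117 117 118 119  98  83  82  86 105  78  60  62  79 125 129 128 128
 77  77  76  77  76  87 115 118 117 116 117 115 116 117 118 102  85  84  84 105  85  63  63  75 111 129 129
 76  76  76  76  85 113 117 117 116 117 115 116 117 116 117 118 109  87  84  81 101  94  66  62  79 127 130
 75  76  76  82 112 118 116 116 116 115 115 116 116 117 116 114 115 113  89  84  85  96 101  64  62  75 102
 76  75  76 106 117 116 115 116 115 115 116 116 116 115 114 111 114 115 111  98  85  83  91 103  73  61  61
 75  76  98 117 116 115 116 115 114 115 114 115 116 114 111 114 113  99  93 109 100  86  84  90 105  81  61
 75  96 117 116 115 115 114 114 115 114 114 115 113 112 113 116 102  91  91  91 105 107  88  86  80 108  86
 85 117 116 115 115 
[... 5988 characters left out ...]
  67  68  72  75  80  86  88  97  87  83  83  81  82  84  85  85 130 165 180 158 104  78  75 113 165
 78 112 163 167 164 116  72 117 150 162 174 171 166 167 163 159 144 118  97  84  83 124 156 164 146 106  76 106 163 166
 81  79 106 147 165 165 142 162 169 169 169 169 166 162 162 163 167 167 164 140 101  95 120 129 113  83 113 162 168 169
 82  82  77 102 148 153 166 162 160 163 167 169 168 164 161 162 163 165 166 168 162  82  75  83  99 140 168 170 167 137
 81  82  83  83  86 120 164 168 164 161 162 162 165 166 164 162 161 163 165 165 139 119 127 144 167 168 169 162 109  69
 80  82  83  83  84  83  92 128 157 169 165 164 162 160 160 158 159 158 160 163 164 164 164 165 167 163 134  89  67  67
```

```bash
python3 -c "
from workcell import bot; print(bot.finish_job())"
```

```text
the job is handed in; nothing more can be done
None
```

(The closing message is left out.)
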